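# Zero the bench comparator on the master, then gauge the heat sink

### The arm

A 6-joint arm with a two-finger parallel gripper is mounted at the origin on the work surface. World frame = base frame: x ahead of the robot, y to its left, z up, the work surface at z = 0. Lengths are in mm, angles in rad, forces in N, time in s.
With the tool pointing down it reaches from about 300 to 750 mm from the base axis. Payload 8.5 kg.
Tool frame: the origin (TCP) lies on the centre line of the jaws, within the pads' length; the fingertips stand 17 mm ahead of it and the grasp point (between the pads) lies 2 mm behind it; z points along the fingers, y is the direction in which the jaws open and shut (so a half turn about z gives the same grasp; the last joint's range is limited). The gripper opens to 85 mm and grips with 20 to 120 N. Pads are 22 mm wide; open, the fingers measure 114 mm over their backs; the gripper's body (76 mm by 85 mm) begins 54 mm behind the grasp point. The pads swing forward as they close: fully open they stand 13 mm farther back than shut.
Start: joints at [0.901, 0.381, 1.297, -0, 1.464, -0.215], TCP at [241.594, 494.078, 248.322] pointing down, gripper open.
Joint ranges: [-3.11, 3.11], [-0.89, 2.33], [0.22, 2.48], [-1.42, 4.56], [0.17, 2.85], [-2.88, 2.88]. Speed limits (rad/s): [2.39, 2.39, 3.14, 3.14, 3.14, 3.14].

### API

Orientations are given as a unit quaternion [x, y, z, w].
In Python, from rig import arm gives the robot as it stands.
- The arm moves only by the tool send_rows, never from a script. Its argument "series" is one flat list of numbers, 4 for each row, row after row: the shift along the tool's x, y, z in m, then the turn about the tool's z in rad. A call has exactly 10 rows; each row is the pose to reach, as a shift and turn from the pose measured when the call began, along the tool's axes at that moment; what a row does not reach only later rows make up. A row lasts 1/12 s, in which the tool goes at most 41.7 mm and 7.16 degrees, less where a joint would pass 70% of its speed; a pose out of reach is approached as far as the arm can. A call with a gripper value outside its range is refused whole. "grip" is the opening in per cent of the stroke, from 0 (shut) to 100 (fully open), set as the call begins (left out, the last holds). The fingers move at their own pace and stop on an object; "grip_force" is the grip in N (left out, the last holds). Time passes only in rows, so rows that repeat a pose let the fingers close, or fill a call up. It gives the time, the measured TCP pose, the force and the opening at its end, in the units of the state.
- arm.read_state(): the state, without advancing time (a new reading comes with each control period).
- arm.camera(name): name is "scene" or "top"; returns a dict with "frame" (480x640x3 uint8, blue, green, red), "z_map" (480x640 float32, mm along the optical axis (not along the pixel's ray), 0 where there is no reading), "camera_matrix" (3x3 intrinsics, pixels), "R" (3x3) and "t" (3): a world point X has camera coordinates R X + t. Camera axes: x right, y down, z forward; pixel columns grow to the right and rows downward; lengths in mm; the calibration is good to about 2 mm. A picture is of the moment at which its call begins.
- arm.hand_in(): hands the job in, once; it reports no verdict.
Trained networks look in the newest picture that a camera, given by its name, has taken for a name from the list of things; names that differ only in an ending like _2 or _b are one class to them, and where a whole thing is asked for, a point or a joint stands for the part that bears it (a point fixed in the world has none). Each returns a list of dicts, best first, with "p" (0 to 1); they miss things now and then, are a little off and sometimes report something else, mostly with a low value. They report only what shows in the picture. A call takes as long as a camera call. They do not tell look-alikes from the thing itself.
- arm.find_in(camera, target): "extent" ([left, top, right, bottom] in pixels, round what is visible of it).
- arm.cut_out(camera, target): "mask" (480x640 bool, what is visible of it) and "extent" ([left, top, right, bottom] in pixels, round what is visible of it).
The state is a dict: "clock": time; "q": joint angles; "qvel": joint speeds; "tau": joint torques, N m; "ee_pos": TCP position; "orientation": TCP orientation; "contact_force": force on the tool from outside, world axes, zero at the start; "wrist_torque": the same for the moment, N m; "grip_width": opening from 0.0 (shut) to 1.0 (fully open).
Only numpy, scipy, OpenCV 4.12 (cv2) and the standard library are available. Lean on these libraries where they do the work, as an engineer would, in place of code of your own. Each camera call takes 0.05 s, during which the arm holds its last target.

### The job

Slide the plain master block along the comparator's lane until it sits centred under the sprung plunger, then push the lug of the dial's bezel round until the zero mark lines up with the pointer. Then put the long eight-sided finned heat sink into the lane behind the master and slide it in until it is centred under the plunger instead, with the master pushed out clear and the zero left as set. Do not knock the other things on the bench about.

Things in the scene. Friction and masses are not known exactly. Their poses are not given: they have to be found in the camera images.
- comparator: Bench comparator bolted to the bench; sizes in mm in its frame. Origin: on the bench (z up), at the anvil's face, on the plunger's line. The lane runs along y on the bench itself; blocks enter at +y and are pushed towards -y; past the anvil (y below -45) it is open. Grey dial head: x 62 to 186, y -56 to 56, 38 high; the dial lies flat on it, facing up (bezel top 52 high).
- gauge_point (a point): Point on the anvil's face opposite the plunger, 22 mm above the bench. Anvil: steel block, face in the plane x = 0 of the comparator, y -45 to 45, 40 high. A block is centred under the plunger when its middle is level with this point along the lane (y); within 15 mm is well enough.
- lane_mouth (a point): Middle of the lane's open +y end, on the bench, 220 mm along y from the plunger's line. Infeed fence: rail 15 high, face at x = 0 like the anvil, y 45 to 220. Opposite rail: 15 high, y 75 to 220, its face tapering from x = 60 here to x = 48 at the inner end, so that a block is led along the anvil.
- plunger (a joint): Travel (m) of the plunger, a level steel pin with a ball nose (radius 9 mm) 22 mm above the bench, pointing from the dial head at the anvil. 0 = fully out, nose 36 mm from the anvil; grows as a block pushes it back: 0.004 on the master, 0.008 on the heat sink. Spring 4 to 6 N; sliding blocks under it takes about 10 to 25 N along the lane.
- dial_center (a point): Centre of the dial on its vertical axis, 124 mm from the anvil's face, 46 above the bench.
- pointer_tip (a point): Tip of the black pointer, 40 mm from the dial's centre, under a clear cover (it cannot be touched). It turns clockwise from above, 0.1 rad per mm of plunger travel; on the master it points along the comparator's -y.
- zero_mark (a point): Inner end of the black zero mark on the bezel, 40 mm from the dial's centre; lined up with the pointer when it lies at pointer_tip (within about 5 mm).
- lug (a point): Centre of the top of the lug, a steel pin 14 across standing 28 up from the bezel (heights 52 to 80), at the zero mark's angle, 50 mm from the dial's centre. Push it sideways, along its circle, to turn the bezel.
- bezel (a joint): Angle (rad) of the bezel, a knurled steel ring (inner radius 44, outer 56) about the dial's vertical axis; grows clockwise from above; 0 = the mark faces the comparator's -y, which is where the pointer stands on the master. It starts 0.5 to 1.15 rad anticlockwise of that (towards +x) and stays where it is left (about 2 N at the lug moves it).
- master: Master block: plain smooth aluminium, 110 long (y), 40 wide (x), 45 high, 0.47 kg; eight-sided in plan, both ends tapering over 25 mm to a 12 mm flat nose, flat sides 60 long. Origin: centre of its underside. Starts loose in the infeed lane, lying along it, its middle 115 to 150 from the plunger's line.
- heatsink: The part to gauge: finned aluminium heat sink, 110 long (y), 44 wide (x), 45 high, 0.30 kg; same eight-sided plan (ends taper over 25 mm to a 16 mm flat nose, flat sides 60 long), fins along y. Origin: centre of its underside. Starts on the open bench on the +y side of the comparator.
- spool: Bystander, leave alone: copper-coloured wire spool, 60 across, 45 high. Origin: centre of its underside.
- flux_jar: Bystander, leave alone: small jar, 56 across, 65 high. Origin: centre of its underside.
- screwdriver: Bystander, leave alone: screwdriver with black handle, 190 long. Origin: under its middle.
- cup: Bystander, leave alone: grey pencil cup, 70 across, 100 high. Origin: centre of its underside.
- spare_sink: Bystander, leave alone: square finned heat sink, 60 x 60 x 30, a spare: not the part. Origin: centre of its underside.
- pliers: Bystander, leave alone: pliers lying flat, 130 long. Origin: centre of its underside.
There are look-alikes about, which are no part of the job. Leave any pink look-alike of the master alone.

How it is judged:
By the outcome, as a careful person would: the job done as asked, in the order asked, and still so for the second after the job is handed in, with the robot touching nothing.
It also fails if it takes over 72 s, if anything falls off the work surface, if the arm or the gripper's body presses on something with over 40 N, if the wrist force passes 120 N, or if a joint passes its speed limit or range.

## Working session

There is one attempt and no reset: what is moved stays moved. The work goes in short steps, Python scripts to look and compute and a tool call to move; the robot and the scene stay as the last step left them, time stands still between calls to the robot, and variables do not carry over. Pictures are saved under pics/ and viewed, and the job is handed in when it is done.

Besides the shell and the picture viewer there is one more tool, called after "Request:" by a JSON object that holds its "name" and its "arguments". send_rows: Moves the arm, as the interface text tells. Its arguments: {"type":"object","properties":{"series":{"type":"array","items":{"type":"number"}},"grip":{"type":"number"},"grip_force":{"type":"number"}},"required":["series"]}

```bash
ls; mkdir -p pics; python3 - <<'E'
from rig import arm
import cv2
s=arm.read_state(); print(s)
for n in("scene","top"):
    c=arm.camera(n); cv2.imwrite(f"pics/{n}0.png",c["frame"]); print(n,c["camera_matrix"].tolist(),c["R"].tolist(),c["t"].tolist())
    import numpy as np; np.savez(f"{n}0.npz",**c)
E
```

```text
pics
{'clock': 0.0, 'q': array([ 9.00693096e-01,  3.81191916e-01,  1.29828262e+00, -2.79489870e-06,
        1.46361514e+00, -2.15302587e-01]), 'qvel': array([ 9.54606691e-04, -4.67141530e-04, -5.86083020e-04,  1.69916835e-03,
       -1.86478260e-03,  7.55027845e-05]), 'tau': array([ 2.43464820e-03, -4.48443711e+01, -2.31288511e+01, -6.74535201e-06,
        4.62158539e-03,  3.23556162e-05]), 'ee_pos': array([241.43080591, 493.86394824, 247.70658883]), 'orientation': array([ 2.25445327e-01,  9.74255533e-01, -6.76946917e-04, -3.19393995e-04]), 'contact_force': array([ 0.78561555, -0.16398216, -0.02550258]), 'wrist_torque': array([-0.02330831, -0.01106857,  0.05682821]), 'grip_width': 1.0005730932915566}
scene [[599.0591310430524, 0.0, 316.7662934149335], [0.0, 599.0591310430524, 227.84927222709115], [0.0, 0.0, 1.0]] [[0.481862745654522, 0.8761741256871944, 0.01127811272183467], [0.6801568788339872, -0.3658839842131005, -0.6352287228008168], [-0.5524444899943294, 0.3137639424354377, -0.7722417198664397]] [-242.76224586234957, -280.25248006302286, 1904.313135152716]
top [[528.8549158268975, 0.0, 318.5315651175604], [0.0, 528.8549158268975, 246.4838504839133], [0.0, 0.0, 1.0]] [[-0.013963917950661493, -0.9998958683826038, 0.003641618715051275], [-0.9961338097413973, 0.013595288360580493, -0.08679055953548513], [0.08673201303761556, -0.00483947577649512, -0.9962199242078288]] [41.58925006004014, 491.85635441843726, 1299.2183466647275]
```

View pics/scene0.png

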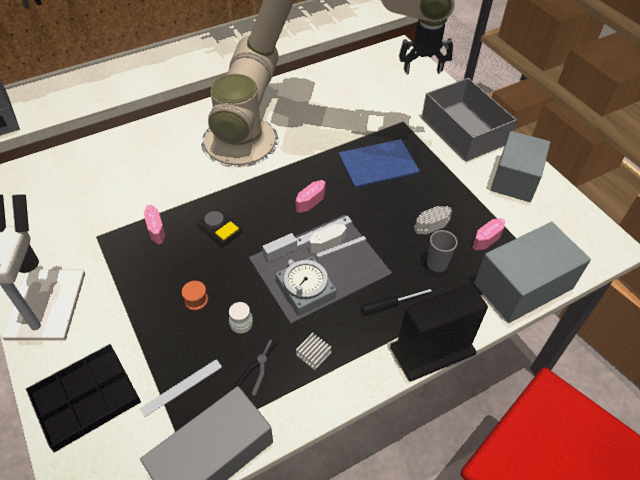

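View pics/top0.png

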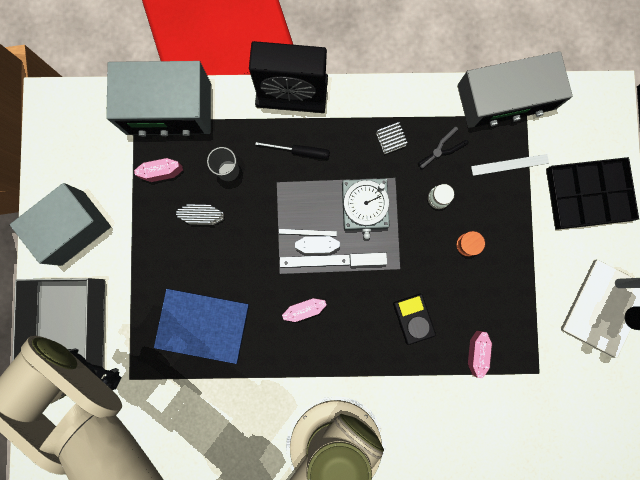

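```bash
cat > h.py <<'E'
import numpy as np, cv2
from rig import arm
def cloud(c):
    K=c["camera_matrix"];z=c["z_map"].astype(float)
    v,u=np.mgrid[:480,:640]
    P=np.stack([(u-K[0,2])/K[0,0]*z,(v-K[1,2])/K[1,1]*z,z],-1)
    W=(P-c["t"])@c["R"]
    W[z<=0]=np.nan
    return W
def ray(c,u,v,h):
    K=c["camera_matrix"];d=np.array([(u-K[0,2])/K[0,0],(v-K[1,2])/K[1,1],1.])@c["R"]
    o=-c["R"].T@c["t"]
    return o+d*(h-o[2])/d[2]
def proj(c,X):
    p=c["R"]@np.asarray(X,float)+c["t"];K=c["camera_matrix"]
    return (K@p/p[2])[:2]
E
python3 - <<'E'
from h import *
c=dict(np.load("top0.npz"))
W=cloud(c)
cv2.imwrite("pics/topz.png",cv2.resize(c["frame"][170:280,160:420],None,fx=3,fy=3,interpolation=cv2.INTER_CUBIC))
for n in["comparator","master","heatsink","lug","zero_mark","plunger","pointer_tip","gauge_point","dial_center","spool","flux_jar","screwdriver","cup","spare_sink","pliers"]:
    for d in arm.cut_out("top",n)[:3]:
        w=W[d["mask"]]; w=w[~np.isnan(w[:,0])]
        print(n,round(d["p"],2),np.round(d["extent"]),len(w),np.round(np.median(w,0)) if len(w) else "",np.round(np.percentile(w[:,2],[5,95])) if len(w) else "")
for n in["lug","zero_mark","plunger","pointer_tip","gauge_point","dial_center","lane_mouth"]:
    print(n,[(round(d["p"],2),np.round(d["extent"],1)) for d in arm.find_in("top",n)[:2]])
E
```

```text
comparator 0.77 [278. 179. 400. 275.] 10295 [552. -23.   3.] [-3. 50.]
comparator 0.65 [456. 229. 483. 258.] 560 [ 493. -339.   43.] [ 2. 48.]
master 0.92 [297. 238. 339. 255.] 612 [494.  41.  44.] [38. 49.]
master 0.86 [134. 159. 184. 181.] 801 [688. 431.  44.] [10. 49.]
master 0.67 [286. 301. 324. 322.] 566 [337.  72.  44.] [40. 48.]
heatsink 0.58 [176. 206. 223. 226.] 750 [575. 328.  40.] [10. 47.]
lug 0.74 [340. 181. 388. 224.] 633 [603. -87.  51.] [46. 61.]
zero_mark 0.95 [343. 180. 392. 225.] 761 [600. -90.  51.] [38. 59.]
gauge_point 0.7 [276. 176. 400. 275.] 10264 [552. -23.   3.] [-3. 50.]
dial_center 0.8 [277. 178. 401. 270.] 10302 [552. -23.   3.] [-3. 50.]
spool 0.58 [455. 230. 485. 258.] 568 [ 494. -339.   43.] [ 1. 48.]
flux_jar 0.71 [425. 185. 451. 210.] 484 [ 609. -265.   62.] [19. 68.]
screwdriver 0.9 [257. 146. 325. 158.] 442 [736.  58.  22.] [ 3. 28.]
cup 0.67 [208. 144. 238. 182.] 801 [704. 269.  55.] [  3. 101.]
cup 0.51 [377. 124. 403. 150.] 619 [ 768. -152.   21.] [ 2. 32.]
cup 0.23 [277. 178. 400. 274.] 10359 [552. -23.   3.] [-3. 49.]
spare_sink 0.85 [376. 121. 405. 153.] 605 [ 767. -153.   21.] [ 2. 32.]
pliers 0.61 [416. 127. 471. 167.] 503 [ 738. -287.   11.] [-1. 18.]
pliers 0.2 [340. 183. 388. 226.] 651 [597. -87.  51.] [46. 60.]
lug [(0.91, array([341. , 178.8, 388.5, 227.3]))]
zero_mark [(0.73, array([342.2, 181.8, 392.9, 222.9])), (0.22, array([377. , 121.2, 404.6, 152. ]))]
plunger [(0.42, array([364.8, 231.9, 371.7, 239.1]))]
pointer_tip [(0.72, array([459.7, 229.3, 486. , 259.1])), (0.47, array([377.6, 122.1, 404.2, 149.4]))]
gauge_point [(0.9, array([276.3, 174.1, 401.2, 274.1]))]
dial_center [(0.96, array([275.2, 178.3, 400.5, 273.3])), (0.33, array([426.2, 184.4, 451.9, 209.6]))]
lane_mouth [(0.96, array([279.1, 178.8, 397.6, 272.6]))]
```

View pics/topz.png

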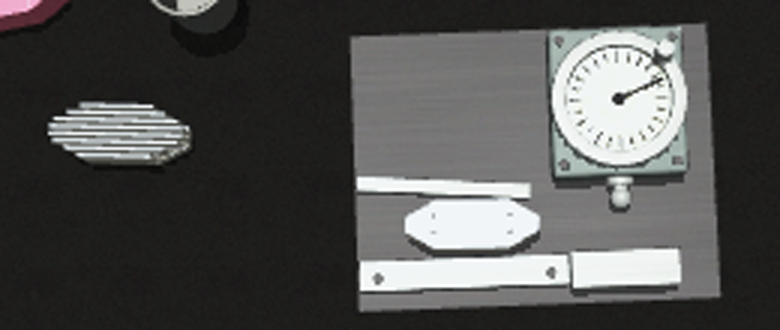

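```bash
cat > fit.py <<'E'
from h import *
from scipy.optimize import minimize
def model(p,Q):
    x0,y0,th=p;c,s=np.cos(th),np.sin(th)
    dx,dy=Q[:,0]-x0,Q[:,1]-y0
    X=c*dx+s*dy;Y=-s*dx+c*dy
    return X,Y
def comp2w(p,v):
    x0,y0,th=p;c,s=np.cos(th),np.sin(th)
    return np.array([x0+c*v[0]-s*v[1],y0+s*v[0]+c*v[1],v[2]])
def fitblock(Q,p0,L=110,Wd=40,nose=12,fit_z=True):
    # Q: top pts (N,2); maximise coverage: pts inside, compact
    a,b=L/2,Wd/2;n=nose/2
    def cost(p):
        X,Y=model(p,Q); X,Y=abs(X),abs(Y)
        d=np.maximum.reduce([X-b,Y-a,((X-n)*25+(Y-a)*(b-n))/np.hypot(25,b-n)])
        return np.sum(np.clip(d,0,None)**2)+1e-3*np.sum(X**2+Y**2)
    return minimize(cost,p0,method="Nelder-Mead",options=dict(xatol=.05,fatol=1e-3,initial_simplex=np.array(p0)+np.array([[0,0,0],[8,0,0],[0,8,0],[0,0,.1]]))).x
E
python3 - <<'E'
from fit import *
for cam in("top","scene"):
    c=dict(np.load(cam+"0.npz"));W=cloud(c).reshape(-1,3);W=W[~np.isnan(W[:,0])]
    R=W[(W[:,0]>400)&(W[:,0]<720)&(W[:,1]>-180)&(W[:,1]<190)]
    def cost(p,q=False):
        X,Y=model(p,R);z=R[:,2];e=np.full(len(R),np.nan)
        def setb(m,h): e[m]=np.minimum(abs(z[m]-h),15)
        setb((X>62)&(X<186)&(abs(Y)<56)&(np.hypot(X-124,Y)>58),38)
        setb((np.hypot(X-124,Y)<56)&(np.hypot(X-124,Y)>45),52)
        setb((X>-20)&(X<0)&(abs(Y)<45),40)
        setb((X>-15)&(X<0)&(Y>48)&(Y<220),15)
        setb((X>1)&(X<50)&(Y<-20)&(Y>-60),2)
        setb((X>190)&(X<215)&(abs(Y)<60),2)
        setb((X>65)&(X<180)&(abs(Y)>58)&(abs(Y)<75),2)
        return np.nansum(e)/np.sum(~np.isnan(e))+ (0 if np.sum(~np.isnan(e))>500 else 99)
    best=min((minimize(cost,[x,y,t],method="Nelder-Mead",options=dict(initial_simplex=np.array([[x,y,t],[x+8,y,t],[x,y+8,t],[x,y,t+.06]]))) for x in(465,475,485) for y in(-95,-85) for t in(-.03,.03)),key=lambda r:r.fun)
    p=best.x;print(cam,np.round(p,4),best.fun)
    X,Y=model(p,R)
    for nm,m in dict(head=(X>64)&(X<180)&(np.hypot(X-124,Y)>60)&(abs(Y)<52),anvil=(X>-15)&(X<-3)&(abs(Y)<40),bench=(X>5)&(X<30)&(Y<-50)&(Y>-70)).items(): print(nm,np.round(np.median(R[m,2]),1),m.sum())
    # master
    m=(R[:,2]>41)&(X>0)&(X<60)&(Y>40)
    b=fitblock(R[m][:,:2],[R[m][:,0].mean(),R[m][:,1].mean(),p[2]])
    print("master",b,model(p,b[None,:2]),m.sum(),np.median(R[m,2]))
    m=(W[:,2]>36)&(W[:,2]<50)&(W[:,0]>520)&(W[:,0]<640)&(W[:,1]>250)&(W[:,1]<410)
    H=W[m];q=H[:,:2].mean(0);print("hs",m.sum(),cv2.minAreaRect(H[:,:2].astype(np.float32)))
    best=min((fitblock(H[:,:2],[*q,t],Wd=44,nose=16) for t in(-.2,0,.2)),key=lambda b:0)
    for t in(-.3,0,.3): print(fitblock(H[:,:2],[*q,t],Wd=44,nose=16))
    m=(X>62)&(X<190)&(R[:,2]>60)&(abs(Y)<60); print("lug",R[m].mean(0) if m.any() else 0,m.sum(), R[m][:,2].max() if m.any() else 0)
E
```

```text
top [ 4.751629e+02 -8.822100e+01  3.330000e-02] 2.4635869298984856
head 37.5 232
anvil 39.4 159
bench 0.3 79
master [4.96103729e+02 3.88345859e+01 6.23783529e-03] (array([25.16048907]), array([126.2876857])) 556 44.71359624370935
hs 442 ((577.2626342773438, 331.1692199707031), (109.40558624267578, 44.817562103271484), 87.832763671875)
[ 5.76979187e+02  3.30673166e+02 -4.19534530e-02]
[ 5.76981634e+02  3.30660660e+02 -4.16669324e-02]
[ 5.76989082e+02  3.30679979e+02 -4.21165950e-02]
lug [ 631.53463121 -117.88931267   75.34610158] 36 82.57323269610713
scene [ 4.697181e+02 -8.772720e+01  2.930000e-02] 3.7719779732175285
head 38.9 163
anvil 39.9 110
bench 1.7 56
master [4.95311838e+02 3.65223807e+01 2.96650275e-02] (array([29.22633332]), array([123.44563716])) 398 44.837128630041406
hs 429 ((576.4599609375, 327.42462158203125), (111.98217010498047, 49.73411178588867), 87.09757232666016)
[ 5.76013802e+02  3.27874197e+02 -3.11076464e-02]
[ 5.76012985e+02  3.27858924e+02 -3.12169897e-02]
[ 5.76012569e+02  3.27868109e+02 -3.10068843e-02]
lug [ 633.34142627 -120.9268713    74.17607515] 45 86.29000742894728
```

```bash
python3 - <<'E'
from h import *
c=dict(np.load("scene0.npz"));cv2.imwrite("pics/sz.png",cv2.resize(c["frame"][190:330,240:480],None,fx=3.3,fy=3.3,interpolation=cv2.INTER_CUBIC))
E
```

```text
(no output)
```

View pics/sz.png

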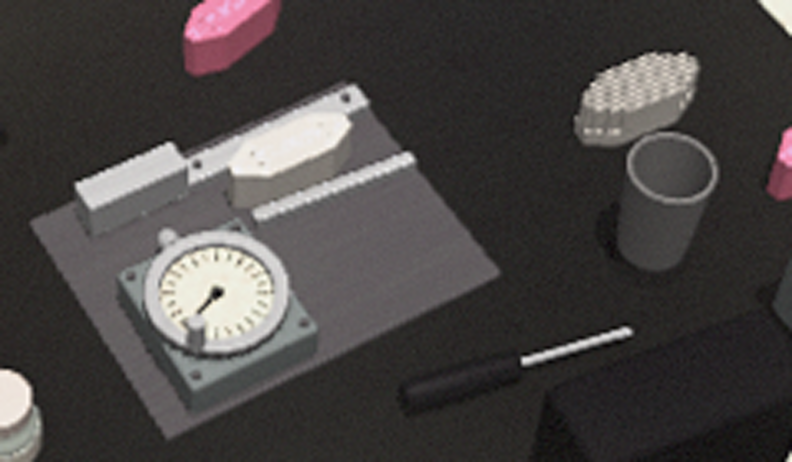

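```bash
cat > plan.py <<'E'
from fit import *
from scipy.spatial.transform import Rotation as Ro
P=np.array([473.,-88.,0.031])
def w(x,y,z): return comp2w(P,(x,y,z))
def st():
    s=arm.read_state();R=Ro.from_quat(s["orientation"]).as_matrix()
    phi=np.arctan2(R[1,1],R[0,1])
    pc=model(P,s["ee_pos"][None,:2])
    print("t %.2f"%s["clock"],"ee",np.round(s["ee_pos"],1),"phi %.3f"%phi,"comp",np.round([pc[0][0],pc[1][0]],1),"F",np.round(s["contact_force"],1),"g %.2f"%s["grip_width"], "q6 %.2f"%s["q"][5], "tilt",np.round(R[:2,2],3))
    return s,R,phi
def go(X,phi_t=None):
    s,R,phi=st();d=R.T@(np.array(X)-s["ee_pos"])/1000
    t=0 if phi_t is None else (phi-phi_t+np.pi)%(2*np.pi)-np.pi
    print("target",np.round(X,1),"shift",np.round(d,4),"turn",round(t,3))
E
python3 - <<'E'
from plan import *
c=dict(np.load("top0.npz"))
print("dial",ray(c,366.3,202.3,52),"pred",w(124,0,52))
for u,v,h in[(160+570/3,170+253/3,40),(160+680/3,170+249/3,40),(160+682/3,170+285/3,40)]: 
    r=ray(c,u,v,h);print(np.round(r,1),np.array(model(P,r[None,:2])).ravel())
g=cv2.cvtColor(c["frame"],cv2.COLOR_BGR2GRAY)[180:226,340:394]
print(cv2.HoughCircles(cv2.resize(g,None,fx=6,fy=6,interpolation=cv2.INTER_CUBIC),cv2.HOUGH_GRADIENT,1,500,param1=150,param2=20,minRadius=120,maxRadius=160))
go(w(22,212,120),0.031)
E
```

```text
dial [597.08769532 -83.95394103  52.        ] pred [596.94042277 -84.15661565  52.        ]
[470.3 -42.2  40. ] [-1.25089665 45.84803435]
[ 472.4 -132.5   40. ] [ -1.99845002 -44.44667744]
[ 442.8 -133.4   40. ] [-31.56875906 -44.42455639]
[[[156.5 135.5 132.5]]]
t 1.20 ee [241.6 494.1 248.3] phi 1.116 comp [-213.3  589. ] F [-0.4  0.2  0.4] g 1.00 q6 -0.22 tilt [-0.  0.]
target [488.4 124.6 120. ] shift [-0.3841 -0.2235  0.1283] turn 1.085
```

Request:
{"name": "send_rows", "arguments": {"series": [-0.038,-0.022,0.01,0.11,-0.076,-0.044,0.02,0.22,-0.114,-0.066,0.03,0.33,-0.152,-0.088,0.04,0.44,-0.19,-0.11,0.05,0.55,-0.228,-0.133,0.06,0.66,-0.266,-0.155,0.07,0.77,-0.304,-0.177,0.09,0.88,-0.342,-0.2,0.11,0.99,-0.384,-0.2235,0.128,1.085], "grip": 0, "grip_force": 60}}

```text
clock: 2.03
ee_pos: [464.7, 159.0, 137.1]
orientation: [0.698, 0.716, 0.0, 0.0]
contact_force: [1.1, 0.7, -0.4]
grip_width: -0.002
```

```bash
python3 - <<'E'
from plan import *
go(w(22,208,37),0.031)
E
```

```text
t 2.03 ee [464.7 159.  137.1] phi 0.025 comp [ -0.7 247.2] F [ 1.1  0.7 -0.4] g -0.00 q6 0.06 tilt [0.001 0.   ]
target [488.5 120.6  37. ] shift [-0.039   0.0228  0.1001] turn -0.006
```

Request:
{"name": "send_rows", "arguments": {"series": [-0.03,0.022,0.01,-0.005,-0.034,0.023,0.03,-0.005,-0.034,0.023,0.05,-0.005,-0.034,0.023,0.07,-0.005,-0.034,0.023,0.085,-0.005,-0.034,0.023,0.095,-0.005,-0.034,0.023,0.1,-0.005,-0.034,0.023,0.1,-0.005,-0.034,0.023,0.1,-0.005,-0.034,0.023,0.1,-0.005]}}

```text
clock: 2.87
ee_pos: [489.0, 125.7, 37.8]
orientation: [0.696, 0.718, 0.001, 0.001]
contact_force: [0.0, -0.2, 0.4]
grip_width: 0.001
```

```bash
python3 - <<'E'
from plan import *
go(w(22,100,37),0.031)
c=arm.camera("scene");cv2.imwrite("pics/s1.png",cv2.resize(c["frame"][150:330,230:500],None,fx=2.9,fy=2.9))
E
```

```text
t 2.87 ee [489.  125.7  37.8] phi 0.030 comp [ 22.6 213.1] F [ 0.  -0.2  0.4] g 0.00 q6 -0.01 tilt [0.002 0.   ]
target [491.9  12.6  37. ] shift [-0.1131 -0.0005  0.0008] turn -0.001
```

View pics/s1.png

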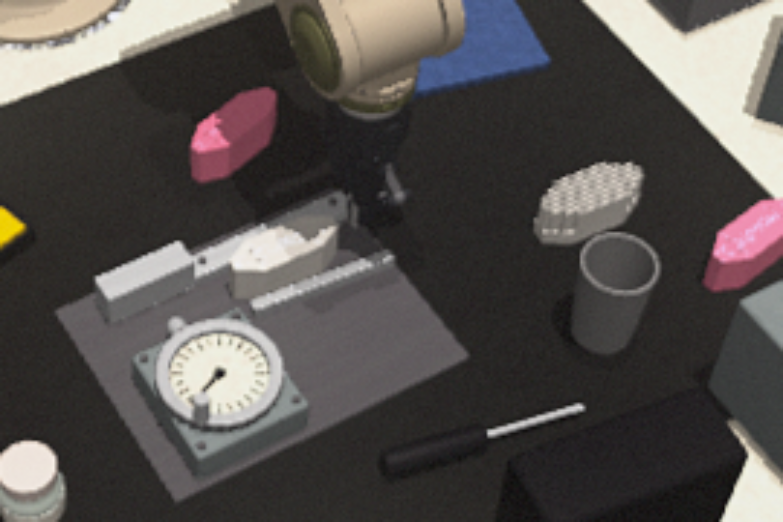

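Request:
{"name": "send_rows", "arguments": {"series": [-0.01,0,0.001,0,-0.018,0,0.001,0,-0.026,0,0.001,0,-0.034,0,0.001,0,-0.042,0,0.001,0,-0.05,0,0.001,0,-0.058,0,0.001,0,-0.066,0,0.001,0,-0.074,0,0.001,0,-0.082,0,0.001,0]}}

```text
clock: 3.75
ee_pos: [491.4, 43.1, 37.2]
orientation: [0.697, 0.718, 0.001, 0.001]
contact_force: [-1.5, 5.6, 3.0]
grip_width: 0.002
```

```bash
python3 - <<'E'
from plan import *
go(w(22,67,37),0.031)
E
```

```text
t 3.75 ee [491.4  43.1  37.2] phi 0.030 comp [ 22.5 130.5] F [-1.5  5.6  3. ] g 0.00 q6 -0.18 tilt [0.003 0.001]
target [492.9 -20.4  37. ] shift [-0.0635 -0.0004  0.0001] turn -0.001
```

Push to about comp y = 76, then look.

Request:
{"name": "send_rows", "arguments": {"series": [-0.008,0,0,0,-0.014,0,0,0,-0.02,0,0,0,-0.026,0,0,0,-0.032,0,0,0,-0.038,0,0,0,-0.043,0,0,0,-0.048,0,0,0,-0.052,0,0,0,-0.055,0,0,0]}}

```text
clock: 4.58
ee_pos: [492.0, -11.0, 37.2]
orientation: [0.697, 0.717, 0.002, -0.001]
contact_force: [-0.4, 14.5, 5.5]
grip_width: 0.001
```

```bash
cat > meas.py <<'E'
from plan import *
def blocks(tag=""):
    c=arm.camera("top");W=cloud(c).reshape(-1,3);W=W[~np.isnan(W[:,0])]
    cv2.imwrite(f"pics/t{tag}.png",cv2.resize(c["frame"][140:290,160:460],None,fx=2.6,fy=2.6,interpolation=cv2.INTER_CUBIC))
    c2=arm.camera("scene");cv2.imwrite(f"pics/s{tag}.png",cv2.resize(c2["frame"][150:330,230:500],None,fx=2.9,fy=2.9,interpolation=cv2.INTER_CUBIC))
    return c,c2
E
python3 - <<'E'
from meas import *
go(w(22,67,37),0.031)
blocks("2")
E
```

```text
t 4.58 ee [492.  -11.   37.2] phi 0.029 comp [21.4 76.4] F [-0.4 14.5  5.5] g 0.00 q6 -0.30 tilt [0.001 0.004]
target [492.9 -20.4  37. ] shift [-0.0094  0.0006  0.0001] turn -0.002
```

View pics/t2.png

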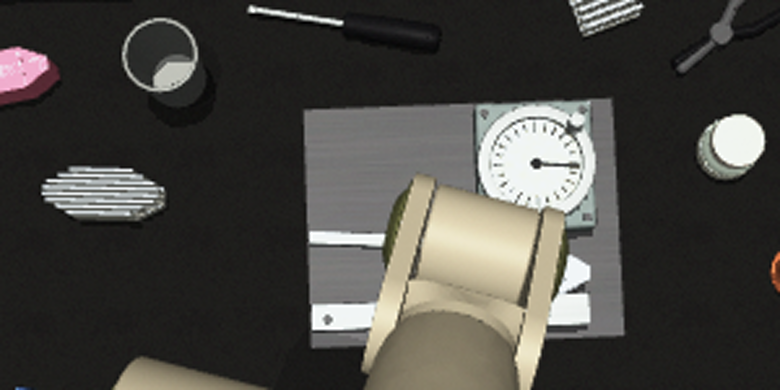

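View pics/s2.png

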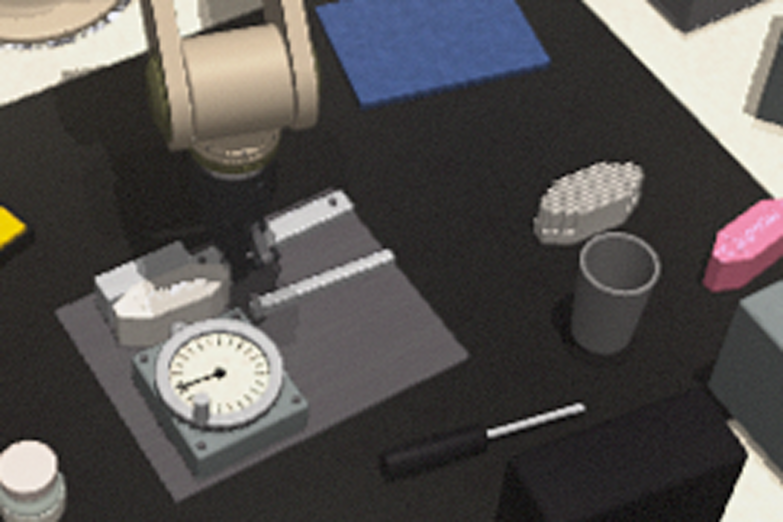

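```bash
python3 - <<'E'
from meas import *
c=arm.camera("top");W=cloud(c).reshape(-1,3);W=W[~np.isnan(W[:,0])]
X,Y=model(P,W)
m=(W[:,2]>41.5)&(W[:,2]<49)&(X>-5)&(X<48)&(Y<-10)&(Y>-120)
print(m.sum(),np.sort(Y[m])[:8],X[m][Y[m]<np.sort(Y[m])[10]], np.median(W[m,2]))
print(model(P,ray(c,386.9,244,45)[None,:2]))
E
```

```text
100 [-43.53870214 -43.35308338 -43.32650071 -43.23223502 -42.80680179
 -42.34705104 -41.30595235 -41.2882881 ] [24.93894507 24.69447782 22.57760877 22.2033514  19.81486058 17.38225433
 15.24484656 14.7488041  12.69233444 -4.54763389] 44.649288749994824
(array([19.74623074]), array([-45.58146181]))
```

Request:
{"name": "send_rows", "arguments": {"series": [-0.003,0,0,0,-0.006,0,0,0,-0.008,0,0,0,-0.01,0,0,0,-0.011,0,0,0,-0.011,0,0,0,-0.011,0,0,0,-0.011,0,0,0,-0.006,0,0,0,0.01,0,0,0]}}

```text
clock: 5.57
ee_pos: [492.6, -3.5, 37.3]
orientation: [0.698, 0.717, 0.001, 0.0]
contact_force: [0.3, -0.9, -0.4]
grip_width: 0.0
```

```bash
python3 - <<'E'
from meas import *
go(w(22,75,105),0.031)
c=arm.camera("top");W=cloud(c).reshape(-1,3);W=W[~np.isnan(W[:,0])]
X,Y=model(P,W)
m=(W[:,2]>41.5)&(W[:,2]<49)&(X>-5)&(X<48)&(Y<-10)&(Y>-120)
print(m.sum(),np.sort(Y[m])[:8])
a=model(P,np.array([[632.5,-119.5]]));print("lug comp",a, "theta",np.arctan2(a[0]-124,-a[1]))
E
```

```text
t 5.57 ee [492.6  -3.5  37.3] phi 0.027 comp [22.2 83.9] F [ 0.3 -0.9 -0.4] g 0.00 q6 -0.28 tilt [0.002 0.001]
target [492.7 -12.4 105. ] shift [-0.0088  0.     -0.0677] turn -0.004
196 [-53.76498089 -53.63841805 -53.41423798 -53.08757996 -52.72835009
 -52.49063917 -51.38832619 -51.2362685 ]
lug comp (array([158.44702278]), array([-36.42857356])) theta [0.75744729]
```

```bash
python3 - <<'E'
from meas import *
go(w(192,-38,120),0.031)
E
```

```text
t 5.62 ee [491.8  -0.5  37.2] phi 0.028 comp [21.5 86.9] F [-1.6  1.7  0.7] g 0.00 q6 -0.27 tilt [0.001 0.002]
target [ 666.1 -120.   120. ] shift [-0.1243  0.1709 -0.0828] turn -0.003
```

Request:
{"name": "send_rows", "arguments": {"series": [0.002,0,-0.035,0,0,0,-0.07,0,-0.01,0.01,-0.083,0,-0.03,0.035,-0.083,0,-0.05,0.065,-0.083,0,-0.07,0.095,-0.083,0,-0.09,0.125,-0.083,0,-0.11,0.15,-0.083,0,-0.124,0.171,-0.083,0,-0.124,0.171,-0.083,0]}}

```text
clock: 6.45
ee_pos: [668.6, -123.6, 119.3]
orientation: [0.698, 0.716, 0.001, 0.001]
contact_force: [0.1, -0.3, -0.1]
grip_width: 0.004
```

```bash
python3 - <<'E'
from meas import *
go(w(192,-38,82),0.031)
c,_=blocks("3")
W=cloud(c).reshape(-1,3);W=W[~np.isnan(W[:,0])]
X,Y=model(P,W)
m=(W[:,2]>41.5)&(W[:,2]<49)&(X>-5)&(X<48)&(Y<70)&(Y>-70)
b=fitblock(W[m][:,:2],[495,-88,.03]);print(m.sum(),b,model(P,b[None,:2]))
E
```

```text
t 6.45 ee [ 668.6 -123.6  119.3] phi 0.026 comp [194.4 -41.6] F [ 0.1 -0.3 -0.1] g 0.00 q6 -0.38 tilt [0.003 0.001]
target [ 666.1 -120.    82. ] shift [ 0.0036 -0.0026  0.0373] turn -0.005
0 [ 4.95e+02 -8.80e+01  3.00e-02] (array([21.98942985]), array([-0.68189077]))
```

View pics/s3.png

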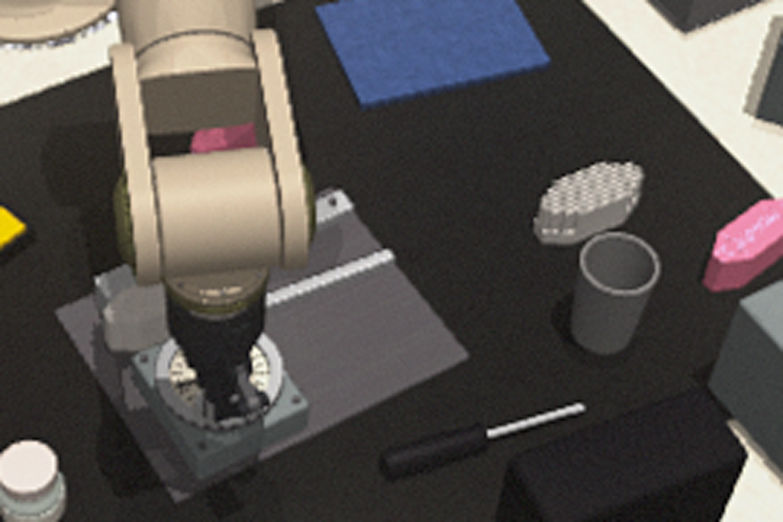

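Request:
{"name": "send_rows", "arguments": {"series": [0,0,0.02,0,0,0,0.038,0,0,0,0.039,0,0,0,0.039,0,0,-0.003,0.039,0,0,-0.007,0.039,0,0,-0.011,0.039,0,0,-0.015,0.039,0,-0.001,-0.019,0.039,0,-0.002,-0.023,0.039,0]}}

```text
clock: 7.38
ee_pos: [645.5, -125.6, 82.2]
orientation: [0.697, 0.717, 0.002, 0.005]
contact_force: [9.3, -7.9, -0.5]
grip_width: -0.001
```

```bash
python3 - <<'E'
from meas import *
go(w(150,-48,80),0.031)
c,_=blocks("4")
E
```

```text
t 7.38 ee [ 645.5 -125.6   82.2] phi 0.027 comp [171.3 -43. ] F [ 9.3 -7.9 -0.5] g -0.00 q6 -0.40 tilt [ 0.01  -0.003]
target [ 624.4 -131.3   80. ] shift [-0.0051 -0.0213  0.002 ] turn -0.004
```

View pics/s4.png

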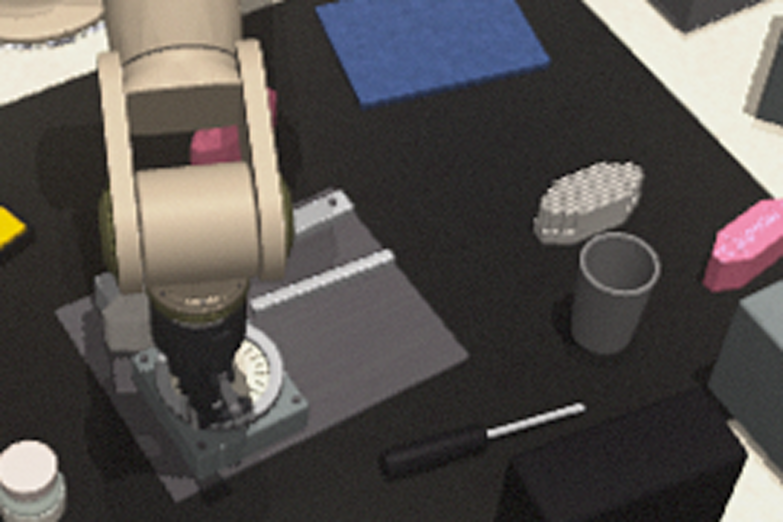

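Request:
{"name": "send_rows", "arguments": {"series": [-0.002,-0.001,0.002,0,-0.004,-0.002,0.002,0,-0.0055,-0.004,0.002,0,-0.007,-0.006,0.002,0,-0.0085,-0.008,0.002,0,-0.0095,-0.01,0.002,0,-0.0105,-0.012,0.002,0,-0.011,-0.014,0.002,0,-0.0115,-0.016,0.002,0,-0.0115,-0.016,0.002,0]}}

```text
clock: 8.32
ee_pos: [628.3, -137.4, 80.0]
orientation: [0.698, 0.716, 0.002, 0.003]
contact_force: [1.1, -0.7, 1.0]
grip_width: 0.001
```

```bash
python3 - <<'E'
from meas import *
go(w(150,-50,80),0.031)
c,_=blocks("5")
E
```

```text
t 8.32 ee [ 628.3 -137.4   80. ] phi 0.027 comp [153.7 -54.2] F [ 1.1 -0.7  1. ] g 0.00 q6 -0.43 tilt [ 0.006 -0.002]
target [ 624.5 -133.3   80. ] shift [ 0.0041 -0.0038 -0.    ] turn -0.004
```

View pics/t5.png

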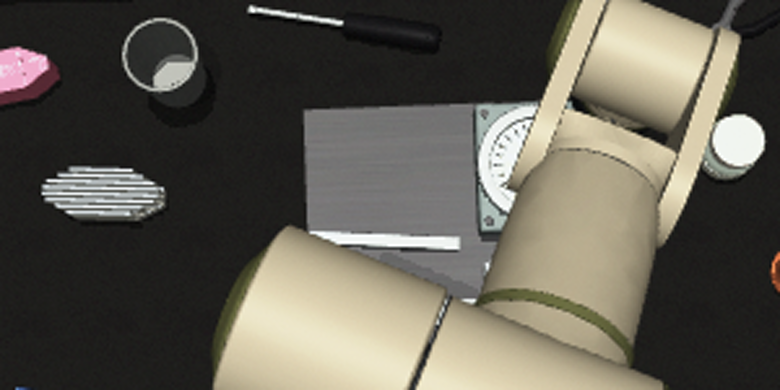

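View pics/s5.png

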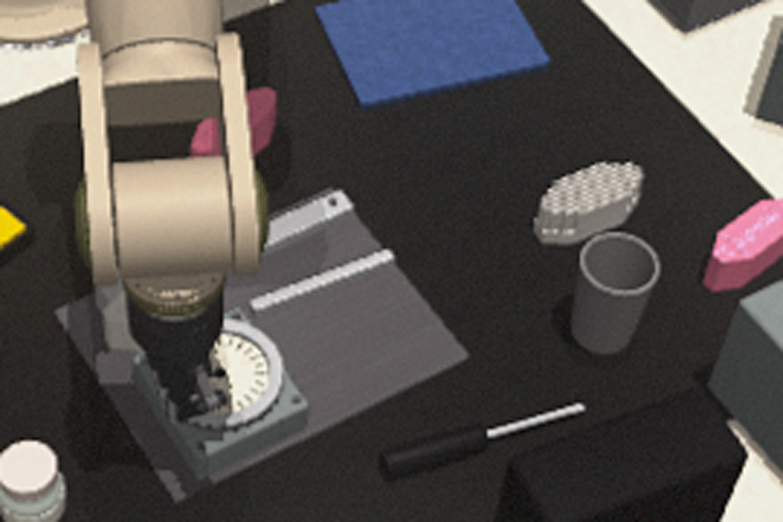

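Request:
{"name": "send_rows", "arguments": {"series": [0,-0.002,0,0,0.001,-0.004,0,0,0.001,-0.006,0,0,0.001,-0.006,0,0,0.001,-0.006,0,0,0.001,0.01,0,0,0.001,0.025,-0.01,0,0.001,0.025,-0.04,0,0.06,0.03,-0.06,0,0.1,0.03,-0.06,0]}}

```text
clock: 9.25
ee_pos: [656.0, -55.4, 140.0]
orientation: [0.699, 0.715, 0.002, 0.004]
contact_force: [0.8, 0.9, -0.1]
grip_width: -0.0
```

```bash
python3 - <<'E'
from meas import *
st()
c,_=blocks("6")
E
```

```text
t 9.25 ee [656.  -55.4 140. ] phi 0.023 comp [184.   26.9] F [ 0.8  0.9 -0.1] g -0.00 q6 -0.29 tilt [ 0.008 -0.002]
```

View pics/t6.png

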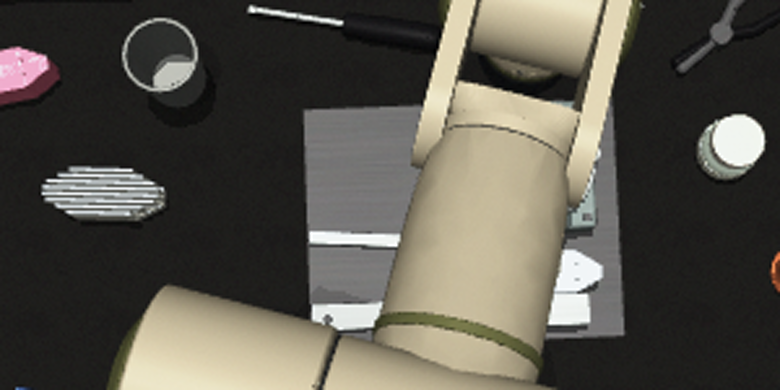

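View pics/s6.png

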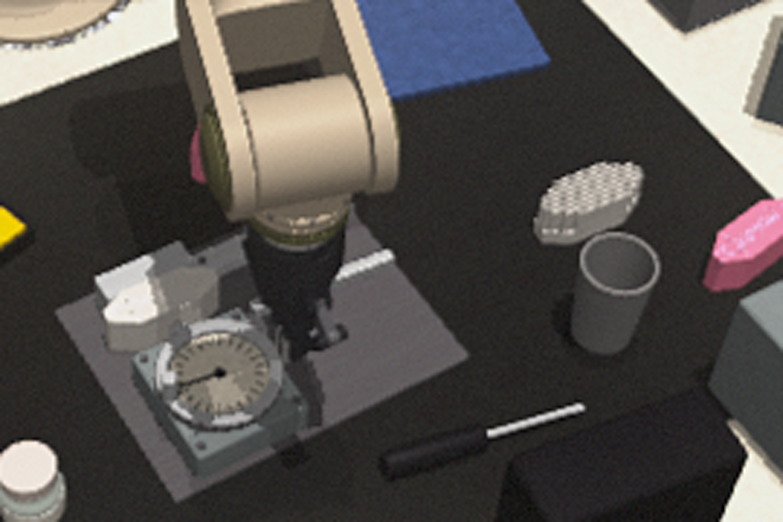

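```bash
python3 - <<'E'
from meas import *
c=arm.camera("scene");W=cloud(c).reshape(-1,3);W=W[~np.isnan(W[:,0])]
X,Y=model(P,W)
m=(W[:,2]>62)&(W[:,2]<84)&(np.hypot(X-124,Y)<66)&(np.hypot(X-124,Y)>36)&(Y<-20)
print(m.sum(),X[m].mean(),Y[m].mean(),W[m,2].mean())
# expected pixel of zero mark, lug top, pointer tip
for v in [(124,0,46),(124,-40,46),(124,-50,80),(124,-50,52)]: print(v,proj(c,w(*v)),(proj(c,w(*v))-[270,230])*7)
cv2.imwrite("pics/s7.png",cv2.resize(c["frame"][230:310,270:360],None,fx=7,fy=7,interpolation=cv2.INTER_CUBIC))
E
```

```text
44 127.55100764203935 -52.910559092630024 74.83673244869925
(124, 0, 46) [305.54401565 278.27819988] [248.80810956 337.94739913]
(124, -40, 46) [291.68781394 284.90463904] [151.8146976  384.33247326]
(124, -50, 80) [287.83120361 278.82599372] [124.81842524 341.78195606]
(124, -50, 52) [288.12386181 285.2311209 ] [126.86703264 386.6178463 ]
```

View pics/s7.png

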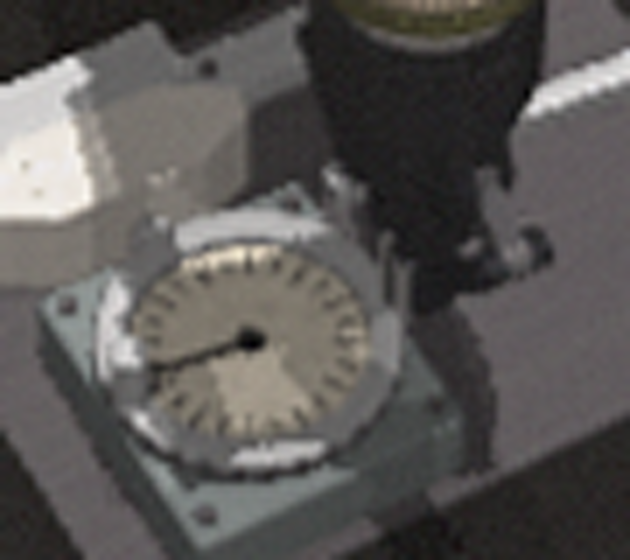

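```bash
python3 - <<'E'
from meas import *
go([576.5,329.3,150],-0.037)
E
```

```text
t 9.40 ee [654.9 -51.6 138.1] phi 0.031 comp [182.9  30.8] F [ 0.3 -0.8 -0.1] g 0.00 q6 -0.29 tilt [ 0.005 -0.001]
target [576.5 329.3 150. ] shift [ 0.3831 -0.0666 -0.0124] turn 0.068
```

Request:
{"name": "send_rows", "arguments": {"series": [0.03,-0.006,-0.02,0.005,0.07,-0.014,-0.035,0.01,0.11,-0.022,-0.035,0.02,0.15,-0.03,-0.035,0.03,0.19,-0.038,-0.035,0.04,0.23,-0.046,-0.035,0.05,0.27,-0.053,-0.035,0.06,0.31,-0.06,-0.03,0.068,0.35,-0.067,-0.02,0.068,0.383,-0.067,-0.012,0.068], "grip": 100}}

```text
clock: 10.23
ee_pos: [574.6, 330.8, 148.6]
orientation: [0.72, 0.694, 0.0, 0.001]
contact_force: [0.6, 0.8, 0.2]
grip_width: 0.997
```

```bash
python3 - <<'E'
from meas import *
go([576.5,329.3,33],-0.037)
c,c2=blocks("8")
for cc,nm in((c,"top"),(c2,"scene")):
    W=cloud(cc).reshape(-1,3);W=W[~np.isnan(W[:,0])]
    X,Y=model(P,W)
    m=(W[:,2]>62)&(W[:,2]<86)&(np.hypot(X-124,Y)<66)&(np.hypot(X-124,Y)>36)
    print(nm,m.sum(),X[m].mean(),Y[m].mean(),W[m,2].mean())
    m=(W[:,2]>41.5)&(W[:,2]<49)&(X>1)&(X<48)&(Y<70)&(Y>-70)
    b=fitblock(W[m][:,:2],[495,-88,.03]);print(m.sum(),b,model(P,b[None,:2]))
x0,y0=proj(c,w(124,0,46));print(x0,y0, (np.array(proj(c,w(124,-40,46)))-[336,172])*9)
cv2.imwrite("pics/t9.png",cv2.resize(c["frame"][172:236,336:404],None,fx=9,fy=9,interpolation=cv2.INTER_CUBIC))
cv2.imwrite("pics/s9.png",cv2.resize(c2["frame"][230:310,270:360],None,fx=7,fy=7,interpolation=cv2.INTER_CUBIC))
E
```

```text
t 10.23 ee [574.6 330.8 148.6] phi -0.037 comp [114.5 415.5] F [0.6 0.8 0.2] g 1.00 q6 0.38 tilt [ 0.002 -0.001]
target [576.5 329.3  33. ] shift [-0.0013  0.0017  0.1156] turn 0.0
top 33 125.88165439809536 -48.658916003769974 77.39964792462735
496 [ 4.95185453e+02 -8.81962828e+01 -2.99825992e-02] (array([22.16871036]), array([-0.88382743]))
scene 42 127.7887379855941 -52.9570322334767 75.06064968280558
381 [ 4.95241567e+02 -9.04454937e+01 -3.23523622e-03] (array([22.15508306]), array([-3.13369685]))
366.15580486706017 202.77113792204312 [416.94844767 270.54837855]
```

View pics/t9.png

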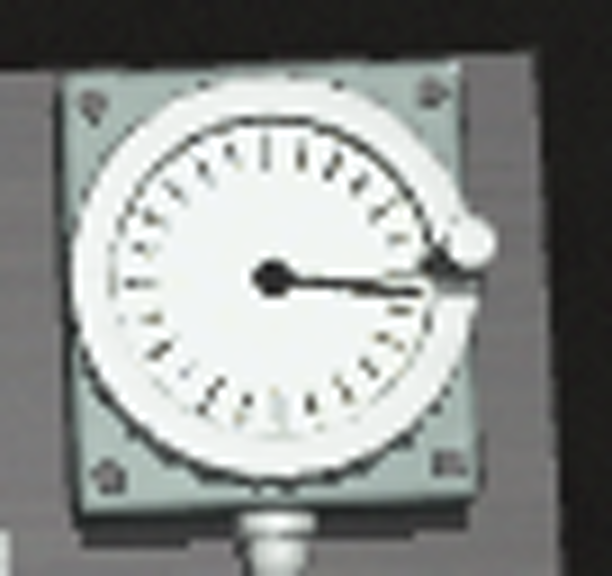

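View pics/s9.png

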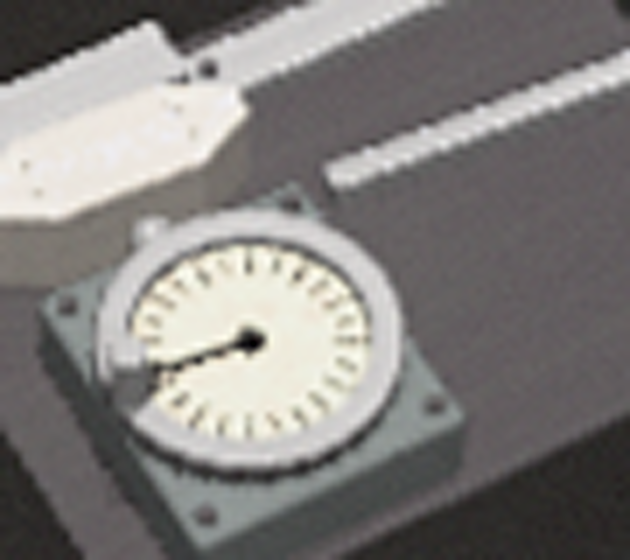

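```bash
python3 - <<'E'
from meas import *
go(w(46.5,64.5,110),0.031)
E
```

```text
t 10.33 ee [574.2 332.6 146.9] phi -0.033 comp [114.2 417.2] F [-0.3 -0.5 -0.4] g 1.00 q6 0.38 tilt [ 0.    -0.001]
target [517.5 -22.1 110. ] shift [-0.3563 -0.0451  0.0374] turn -0.064
```

Request:
{"name": "send_rows", "arguments": {"series": [-0.03,-0.005,0,-0.01,-0.07,-0.01,0,-0.02,-0.11,-0.015,0,-0.03,-0.15,-0.02,0,-0.04,-0.19,-0.025,0,-0.05,-0.23,-0.03,0.01,-0.06,-0.27,-0.035,0.02,-0.064,-0.31,-0.04,0.03,-0.064,-0.35,-0.045,0.037,-0.064,-0.356,-0.045,0.037,-0.064], "grip": 0}}

```text
clock: 11.17
ee_pos: [515.7, -27.8, 108.8]
orientation: [0.698, 0.716, -0.002, -0.001]
contact_force: [0.5, -0.4, 0.1]
grip_width: -0.002
```

```bash
python3 - <<'E'
from meas import *
go(w(46.5,64.5,37),0.031)
E
```

```text
t 11.17 ee [515.7 -27.8 108.8] phi 0.025 comp [44.6 58.8] F [ 0.5 -0.4  0.1] g -0.00 q6 -0.31 tilt [-0.004 -0.002]
target [517.5 -22.1  37. ] shift [0.0058 0.0022 0.0718] turn -0.006
```

Correct laterally first, then descend partway and confirm.

Request:
{"name": "send_rows", "arguments": {"series": [0.005,0.002,0.0,-0.006,0.006,0.002,0.01,-0.006,0.006,0.002,0.025,-0.006,0.006,0.002,0.04,-0.006,0.006,0.002,0.045,-0.006,0.006,0.002,0.045,-0.006,0.006,0.002,0.045,-0.006,0.006,0.002,0.045,-0.006,0.006,0.002,0.045,-0.006,0.006,0.002,0.045,-0.006]}}

```text
clock: 12.0
ee_pos: [517.7, -21.8, 64.5]
orientation: [0.696, 0.718, -0.002, -0.0]
contact_force: [-0.8, 0.7, -0.1]
grip_width: -0.002
```

```bash
python3 - <<'E'
from meas import *
go(w(46.5,64.5,37),0.031)
E
```

```text
t 12.00 ee [517.7 -21.8  64.5] phi 0.031 comp [46.7 64.8] F [-0.8  0.7 -0.1] g -0.00 q6 -0.30 tilt [-0.002 -0.002]
target [517.5 -22.1  37. ] shift [-0.0002 -0.0002  0.0275] turn 0.0
```

Request:
{"name": "send_rows", "arguments": {"series": [0,0,0.01,0,0,0,0.02,0,0,0,0.027,0,0,0,0.027,0,0,0,0.027,0,0,-0.001,0.027,0,0,-0.002,0.027,0,0,-0.003,0.027,0,0,-0.0035,0.027,0,0,-0.004,0.027,0]}}

```text
clock: 12.83
ee_pos: [513.6, -22.0, 37.6]
orientation: [0.696, 0.718, -0.001, -0.0]
contact_force: [0.3, 0.5, 0.6]
grip_width: -0.0
```

```bash
cat > ptr.py <<'E'
from meas import *
go(w(42,64.5,37),0.031)
c2=arm.camera("scene")
import sys
cv2.imwrite(f"pics/{sys.argv[1]}.png",cv2.resize(c2["frame"][230:310,270:360],None,fx=7,fy=7,interpolation=cv2.INTER_CUBIC))
for a in(0,-.07,-.14): print(a,(proj(c2,w(124+40*np.sin(a),-40*np.cos(a),46))-[270,230])*7)
E
python3 ptr.py s10
```

```text
t 12.83 ee [513.6 -22.   37.6] phi 0.031 comp [42.6 64.7] F [0.3 0.5 0.6] g -0.00 q6 -0.30 tilt [-0.002 -0.002]
target [513.  -22.2  37. ] shift [-0.0002 -0.0006  0.0006] turn 0.0
0 [151.8146976  384.33247326]
-0.07 [148.25465494 378.58892906]
-0.14 [145.19790526 372.65705713]
```

View pics/s10.png

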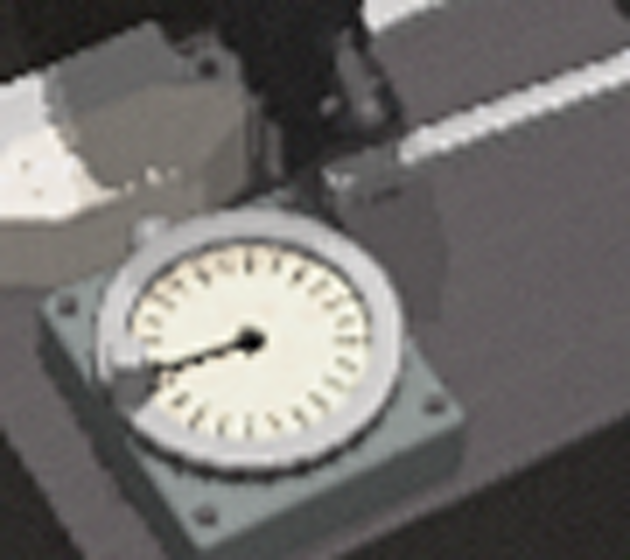

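Request:
{"name": "send_rows", "arguments": {"series": [0,-0.0005,0,0,0,-0.001,0,0,0,-0.0015,0,0,0,-0.002,0,0,0,-0.002,0,0,0,-0.0025,0,0,0,-0.0025,0,0,0,-0.003,0,0,0,-0.003,0,0,0,-0.003,0,0]}}

```text
clock: 13.72
ee_pos: [510.5, -22.1, 37.6]
orientation: [0.696, 0.718, -0.002, -0.0]
contact_force: [1.0, 0.0, 0.1]
grip_width: -0.001
```

```bash
python3 ptr.py s11
```

```text
t 13.72 ee [510.5 -22.1  37.6] phi 0.031 comp [39.5 64.7] F [1.  0.  0.1] g -0.00 q6 -0.30 tilt [-0.002 -0.002]
target [513.  -22.2  37. ] shift [-0.0002  0.0025  0.0006] turn 0.0
0 [151.8146976  384.33247326]
-0.07 [148.25465494 378.58892906]
-0.14 [145.19790526 372.65705713]
```

View pics/s11.png

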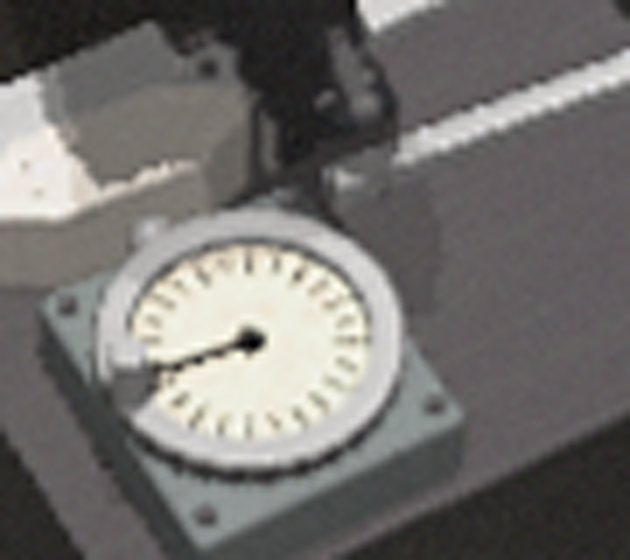

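Request:
{"name": "send_rows", "arguments": {"series": [0,0.003,0,0,0,0.0065,0,0,0,0.0065,0,0,-0.002,0.0065,0,0,-0.0045,0.0065,0,0,-0.0045,0.006,0,0,-0.0045,0.005,0,0,-0.0045,0.004,0,0,-0.0045,0.003,0,0,-0.0045,0.002,0,0]}}

```text
clock: 14.6
ee_pos: [512.5, -26.5, 37.6]
orientation: [0.696, 0.718, -0.001, -0.0]
contact_force: [-0.8, 0.4, -0.5]
grip_width: -0.001
```

```bash
python3 ptr.py s12
```

```text
t 14.60 ee [512.5 -26.5  37.6] phi 0.031 comp [41.4 60.3] F [-0.8  0.4 -0.5] g -0.00 q6 -0.31 tilt [-0.002 -0.002]
target [513.  -22.2  37. ] shift [0.0042 0.0006 0.0006] turn 0.0
0 [151.8146976  384.33247326]
-0.07 [148.25465494 378.58892906]
-0.14 [145.19790526 372.65705713]
```

View pics/s12.png

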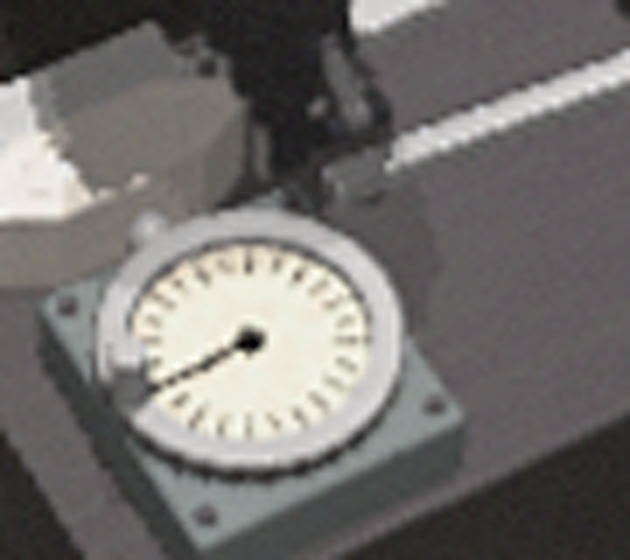

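Request:
{"name": "send_rows", "arguments": {"series": [0,0.003,0,0,0.004,0.003,-0.01,0,0.004,0.003,-0.05,0,0.02,0.003,-0.09,0,0.06,0.003,-0.1,0,0.1,0.003,-0.1,0,0.14,0.003,-0.1,0,0.18,0.003,-0.1,0,0.22,0.003,-0.1,0,0.22,0.003,-0.1,0]}}

```text
clock: 15.48
ee_pos: [507.6, 199.7, 138.1]
orientation: [0.694, 0.72, -0.001, -0.0]
contact_force: [-0.4, -0.2, -1.1]
grip_width: 0.001
```

```bash
cat > chk.py <<'E'
import sys
from meas import *
st()
c,c2=blocks(sys.argv[1])
for cc,nm in((c,"top"),(c2,"scene")):
    W=cloud(cc).reshape(-1,3);W=W[~np.isnan(W[:,0])]
    X,Y=model(P,W)
    m=(W[:,2]>62)&(W[:,2]<86)&(np.hypot(X-124,Y)<66)&(np.hypot(X-124,Y)>36)
    print(nm,"lug",m.sum(),X[m].mean(),Y[m].mean())
    m=(W[:,2]>41.5)&(W[:,2]<49)&(X>1)&(X<48)&(Y<70)&(Y>-70)
    b=fitblock(W[m][:,:2],[495,-88,.03]);print(m.sum(),b,np.ravel(model(P,b[None,:2])))
cv2.imwrite(f"pics/tz{sys.argv[1]}.png",cv2.resize(c["frame"][172:236,336:404],None,fx=9,fy=9,interpolation=cv2.INTER_CUBIC))
E
python3 chk.py 13
```

```text
t 15.48 ee [507.6 199.7 138.1] phi 0.037 comp [ 43.5 286.5] F [-0.4 -0.2 -1.1] g 0.00 q6 0.12 tilt [-0.001 -0.   ]
top lug 35 125.73577193397331 -48.33390762063245
497 [ 4.93808549e+02 -8.80719172e+01  2.67848225e-02] [20.79632215 -0.71684439]
scene lug 46 128.07361184827502 -52.902729883638706
369 [ 4.94189675e+02 -9.22026499e+01  3.65958224e-02] [21.04923338 -4.85740543]
```

View pics/tz13.png

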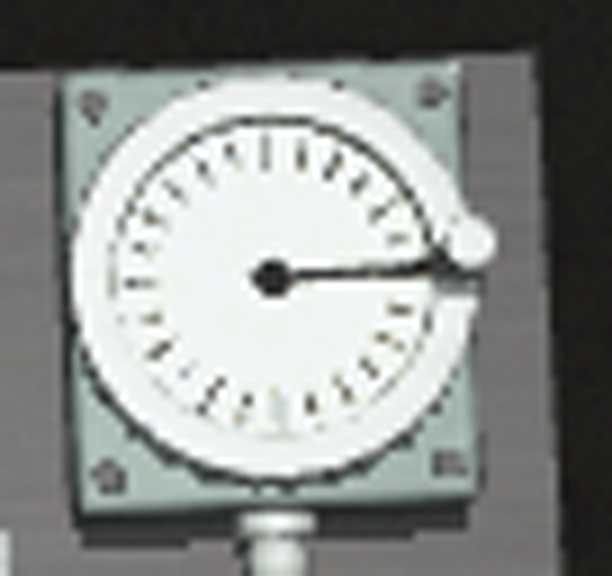

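```bash
python3 - <<'E'
from meas import *
c=dict(np.load("top0.npz"))
p=np.ravel(model(P,ray(c,336+470/9-.4,172+243/9-.4,80)[None,:2]));print(p,np.arctan2(p[0]-124,-p[1]))
go([576.5,329.5,120],-0.037)
E
```

```text
[126.15495312 -49.14553332] 0.04382033261434757
t 15.58 ee [508.3 195.1 137.8] phi 0.034 comp [ 44.1 281.9] F [ 0.6 -0.1 -0.1] g 0.00 q6 0.12 tilt [-0.002 -0.002]
target [576.5 329.5 120. ] shift [0.132  0.0728 0.0174] turn 0.071
```

Request:
{"name": "send_rows", "arguments": {"series": [0.03,0.015,0,0.02,0.06,0.03,0,0.04,0.09,0.045,0,0.06,0.115,0.06,0,0.071,0.132,0.073,0,0.071,0.132,0.073,0.005,0.071,0.132,0.073,0.015,0.071,0.132,0.073,0.017,0.071,0.132,0.073,0.017,0.071,0.132,0.073,0.017,0.071], "grip": 100}}

```text
clock: 16.42
ee_pos: [576.6, 328.4, 120.4]
orientation: [0.72, 0.694, -0.002, 0.0]
contact_force: [-0.5, 0.3, 1.2]
grip_width: 0.998
```

```bash
python3 - <<'E'
from meas import *
go([576.5,329.5,33],-0.037)
E
```

```text
t 16.42 ee [576.6 328.4 120.4] phi -0.038 comp [116.4 413. ] F [-0.5  0.3  1.2] g 1.00 q6 0.38 tilt [-0.002 -0.003]
target [576.5 329.5  33. ] shift [0.0014 0.0001 0.0874] turn -0.001
```

Request:
{"name": "send_rows", "arguments": {"series": [0.001,0,0.02,0,0.001,0,0.04,0,0.001,0,0.06,0,0.001,0,0.075,0,0.001,0,0.083,0,0.001,0,0.086,0,0.001,0,0.086,0,0.001,0,0.086,0,0.001,0,0.086,0,0.001,0,0.086,0]}}

```text
clock: 17.25
ee_pos: [576.8, 329.3, 35.4]
orientation: [0.72, 0.694, -0.001, 0.0]
contact_force: [0.2, -0.3, 0.3]
grip_width: 1.002
```

Request:
{"name": "send_rows", "arguments": {"series": [0,0,0,0,0,0,0,0,0,0,0,0,0,0,0,0,0,0,0,0,0,0,0,0,0,0,0,0,0,0,0,0,0,0,0,0,0,0,0,0], "grip": 0, "grip_force": 40}}

```text
clock: 18.08
ee_pos: [577.1, 329.3, 35.8]
orientation: [0.72, 0.694, -0.001, 0.001]
contact_force: [1.8, 0.1, 5.7]
grip_width: 0.506
```

```bash
python3 - <<'E'
from meas import *
st(); c,c2=blocks("14")
cv2.imwrite("pics/sh.png",cv2.resize(c2["frame"][150:290,380:520],None,fx=4,fy=4,interpolation=cv2.INTER_CUBIC))
E
```

```text
t 18.08 ee [577.1 329.3  35.8] phi -0.038 comp [117.  413.9] F [1.8 0.1 5.7] g 0.51 q6 0.38 tilt [ 0.    -0.002]
```

View pics/sh.png

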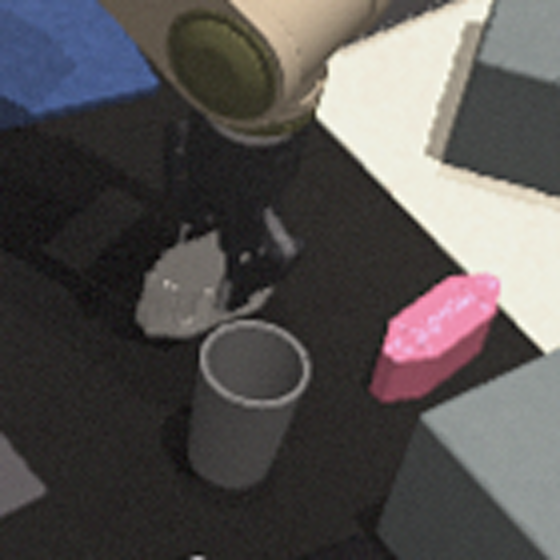

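```bash
python3 - <<'E'
from meas import *
go(w(25,165,90),0.031)
E
```

```text
t 18.18 ee [577.  329.3  35.8] phi -0.038 comp [116.9 413.9] F [ 1.1 -0.8  5.4] g 0.51 q6 0.38 tilt [-0.    -0.002]
target [492.9  77.7  90. ] shift [-0.2547 -0.0746 -0.0537] turn -0.069
```

Request:
{"name": "send_rows", "arguments": {"series": [0,0,-0.02,0,0,0,-0.045,0,-0.03,-0.008,-0.054,-0.01,-0.06,-0.018,-0.054,-0.02,-0.095,-0.028,-0.054,-0.03,-0.13,-0.038,-0.054,-0.04,-0.165,-0.048,-0.054,-0.05,-0.2,-0.06,-0.054,-0.06,-0.235,-0.07,-0.054,-0.069,-0.255,-0.075,-0.054,-0.069]}}

```text
clock: 19.02
ee_pos: [490.2, 75.0, 89.5]
orientation: [0.696, 0.718, -0.002, -0.001]
contact_force: [0.7, 0.8, -3.5]
grip_width: 0.507
```

```bash
python3 - <<'E'
from meas import *
c,c2=blocks("15")
for cc in(c,c2):
    W=cloud(cc).reshape(-1,3);W=W[~np.isnan(W[:,0])];X,Y=model(P,W)
    m=(W[:,2]>93)&(W[:,2]<104)&(X>-20)&(X<75)&(Y>80)&(Y<250);print(m.sum(),np.percentile(X[m],[1,99]),np.percentile(Y[m],[1,99]),np.median(W[m,2]))
go(w(25,165,70),0.031)
E
```

```text
5 [13.24076408 31.85200336] [120.91277886 121.75611362] 97.15514022356821
258 [-5.75606942 57.20890659] [105.64752831 212.20339682] 97.62667949302282
t 19.12 ee [491.   75.   89.6] phi 0.027 comp [ 23.1 162.4] F [ 0.  -0.3 -1.6] g 0.51 q6 -0.11 tilt [-0.003 -0.002]
target [492.9  77.7  70. ] shift [0.0027 0.002  0.0196] turn -0.004
```

View pics/s15.png

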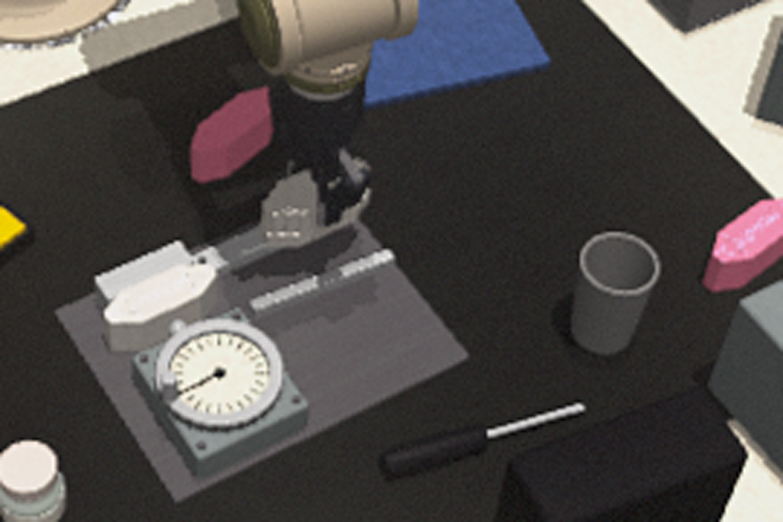

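Request:
{"name": "send_rows", "arguments": {"series": [0.002,0.002,0,-0.004,0.003,0.002,0.005,-0.004,0.003,0.002,0.013,-0.004,0.003,0.002,0.021,-0.004,0.003,0.002,0.028,-0.004,0.003,0.002,0.034,-0.004,0.003,0.002,0.04,-0.004,0.003,0.002,0.045,-0.004,0.003,0.002,0.049,-0.004,0.003,0.002,0.052,-0.004]}}

```text
clock: 19.95
ee_pos: [492.8, 78.0, 37.1]
orientation: [0.696, 0.718, -0.002, -0.001]
contact_force: [0.2, 0.5, -2.9]
grip_width: 0.507
```

```bash
python3 - <<'E'
from meas import *
go(w(25,165,36),0.031)
c,c2=blocks("16")
E
```

```text
t 19.95 ee [492.8  78.   37.1] phi 0.031 comp [ 24.9 165.3] F [ 0.2  0.5 -2.9] g 0.51 q6 -0.11 tilt [-0.003 -0.002]
target [492.9  77.7  36. ] shift [-0.0003  0.0001  0.0011] turn 0.0
```

View pics/s16.png

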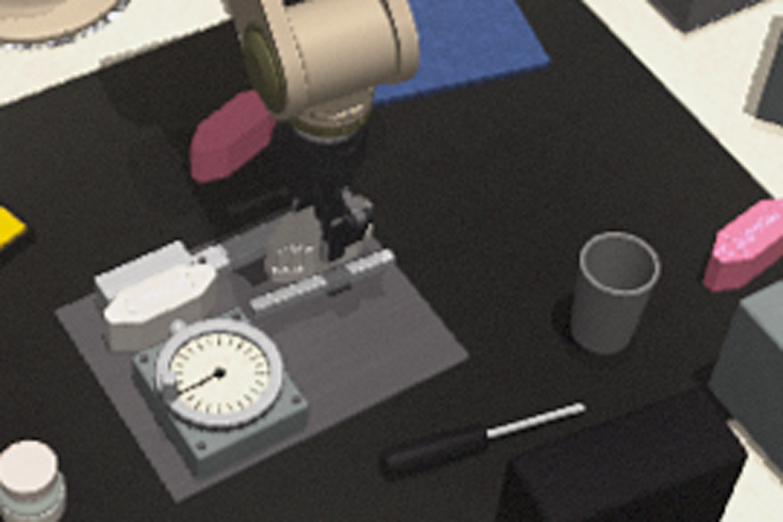

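Request:
{"name": "send_rows", "arguments": {"series": [0,0,0.001,0,0,0,0.001,0,0,0,0.001,0,0,0,0.001,0,0,0,0.001,0,0,0,0.001,0,0,0,0.0,0,0,0,-0.02,0,0,0,-0.05,0,0,0,-0.08,0], "grip": 100}}

```text
clock: 20.88
ee_pos: [492.4, 78.1, 117.9]
orientation: [0.696, 0.718, -0.003, -0.001]
contact_force: [0.6, 1.2, -0.4]
grip_width: 0.998
```

```bash
python3 - <<'E'
from meas import *
go(w(22,240,110),0.031)
c,c2=blocks("17")
for cc in(c,c2):
    W=cloud(cc).reshape(-1,3);W=W[~np.isnan(W[:,0])];X,Y=model(P,W)
    m=(W[:,2]>38)&(W[:,2]<50)&(X>-10)&(X<65)&(Y>80)&(Y<260);print(m.sum(),np.percentile(X[m],[1,99]),np.percentile(Y[m],[1,99]),np.median(W[m,2]))
E
```

```text
t 20.88 ee [492.4  78.1 117.9] phi 0.031 comp [ 24.6 165.4] F [ 0.6  1.2 -0.4] g 1.00 q6 -0.11 tilt [-0.006 -0.002]
target [487.6 152.6 110. ] shift [ 0.0746 -0.0025  0.0078] turn 0.0
14 [ 3.32723554 26.89690202] [125.81366027 207.34438028] 43.5784080515046
407 [-0.22861703 47.66724607] [111.80554641 217.17212785] 43.8671817777373
```

View pics/s17.png

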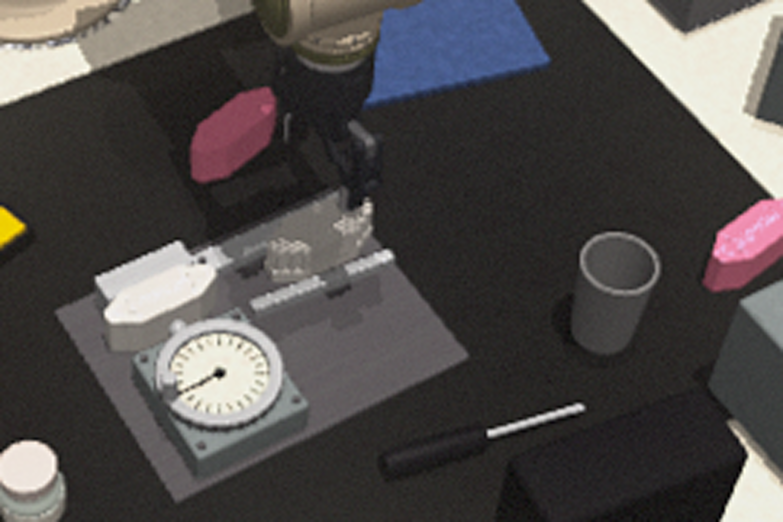

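Request:
{"name": "send_rows", "arguments": {"series": [0.03,-0.002,0,0,0.06,-0.002,0,0,0.08,-0.002,0,0,0.08,-0.002,0,0,0.08,-0.002,0.02,0,0.08,-0.002,0.045,0,0.08,-0.002,0.065,0,0.08,-0.002,0.077,0,0.08,-0.002,0.081,0,0.08,-0.002,0.081,0], "grip": 0}}

```text
clock: 21.82
ee_pos: [490.3, 157.2, 39.1]
orientation: [0.696, 0.718, -0.0, 0.002]
contact_force: [0.1, 0.2, -0.4]
grip_width: 0.003
```

```bash
python3 - <<'E'
from meas import *
go(w(22,140,37),0.031)
E
```

```text
t 21.82 ee [490.3 157.2  39.1] phi 0.031 comp [ 24.9 244.6] F [ 0.1  0.2 -0.4] g 0.00 q6 0.05 tilt [ 0.002 -0.003]
target [490.7  52.6  37. ] shift [-0.1046 -0.0029  0.0024] turn 0.0
```

Request:
{"name": "send_rows", "arguments": {"series": [-0.006,-0.001,0.002,0,-0.013,-0.002,0.002,0,-0.02,-0.002,0.002,0,-0.027,-0.002,0.002,0,-0.034,-0.002,0.002,0,-0.041,-0.002,0.002,0,-0.048,-0.002,0.002,0,-0.055,-0.002,0.002,0,-0.061,-0.002,0.002,0,-0.065,-0.002,0.002,0]}}

```text
clock: 22.65
ee_pos: [490.4, 91.5, 37.4]
orientation: [0.696, 0.718, -0.0, 0.002]
contact_force: [0.1, 3.9, 2.9]
grip_width: -0.002
```

```bash
python3 - <<'E'
from meas import *
go(w(22,140,37),0.031)
c,c2=blocks("18")
E
```

```text
t 22.65 ee [490.4  91.5  37.4] phi 0.031 comp [ 23.  178.9] F [0.1 3.9 2.9] g -0.00 q6 -0.08 tilt [ 0.003 -0.003]
target [490.7  52.6  37. ] shift [-0.0389 -0.001   0.0005] turn -0.0
```

View pics/s18.png

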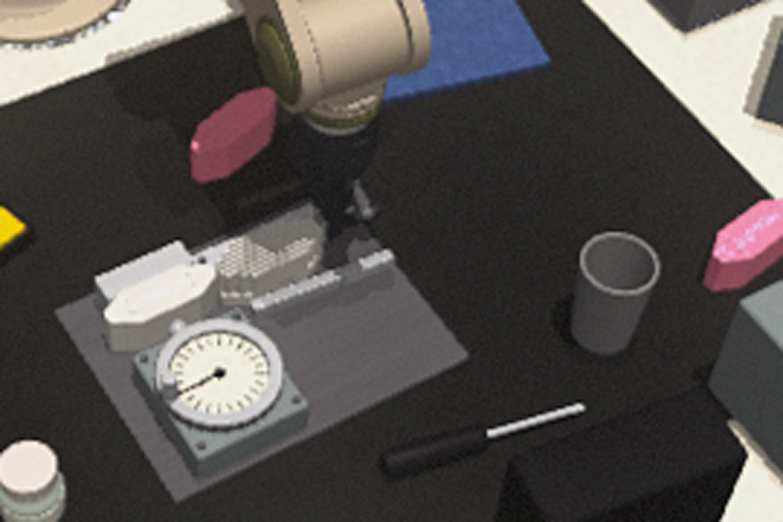

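Request:
{"name": "send_rows", "arguments": {"series": [-0.005,0,0,0,-0.011,0,0,0,-0.017,0,0,0,-0.023,0,0,0,-0.029,0,0,0,-0.035,0,0,0,-0.041,0,0,0,-0.047,0,0,0,-0.053,0,0,0,-0.057,0,0,0]}}

```text
clock: 23.58
ee_pos: [491.7, 34.4, 37.1]
orientation: [0.696, 0.718, -0.0, 0.001]
contact_force: [0.1, 6.1, 0.6]
grip_width: -0.005
```

```bash
python3 - <<'E'
from meas import *
go(w(21,66,37),0.031)
c,c2=blocks("19")
E
```

```text
t 23.58 ee [491.7  34.4  37.1] phi 0.031 comp [ 22.5 121.8] F [0.1 6.1 0.6] g -0.00 q6 -0.20 tilt [ 0.001 -0.002]
target [491.9 -21.4  37. ] shift [-0.0558 -0.0015  0.0002] turn -0.0
```

View pics/s19.png

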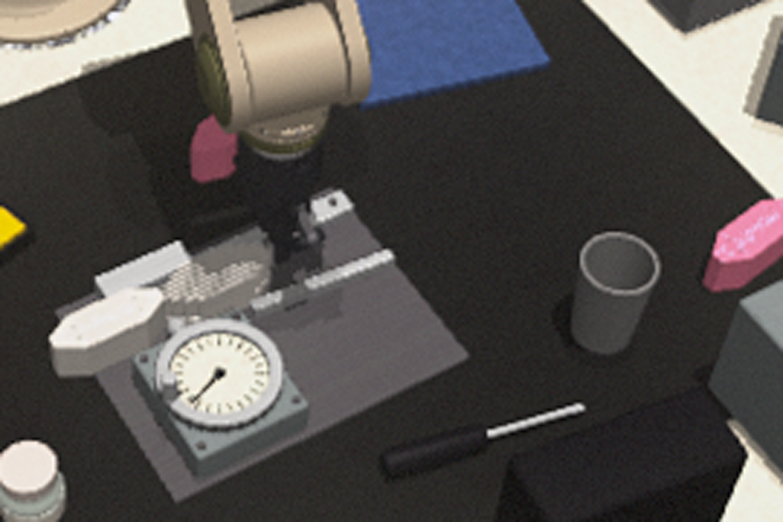

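Request:
{"name": "send_rows", "arguments": {"series": [-0.005,-0.001,0,0,-0.01,-0.001,0,0,-0.015,-0.001,0,0,-0.02,-0.001,0,0,-0.025,-0.001,0,0,-0.03,-0.001,0,0,-0.035,-0.001,0,0,-0.04,-0.001,0,0,-0.044,-0.001,0,0,-0.047,-0.001,0,0]}}

```text
clock: 24.52
ee_pos: [492.4, -11.3, 37.2]
orientation: [0.696, 0.718, 0.001, 0.001]
contact_force: [3.6, 17.1, 1.6]
grip_width: -0.002
```

```bash
python3 - <<'E'
from meas import *
go(w(21,66,37),0.031)
c,c2=blocks("20")
E
```

```text
t 24.52 ee [492.4 -11.3  37.2] phi 0.030 comp [21.7 76.1] F [ 3.6 17.1  1.6] g -0.00 q6 -0.29 tilt [ 0.002 -0.   ]
target [491.9 -21.4  37. ] shift [-0.0101 -0.0007  0.0002] turn -0.001
```

View pics/s20.png

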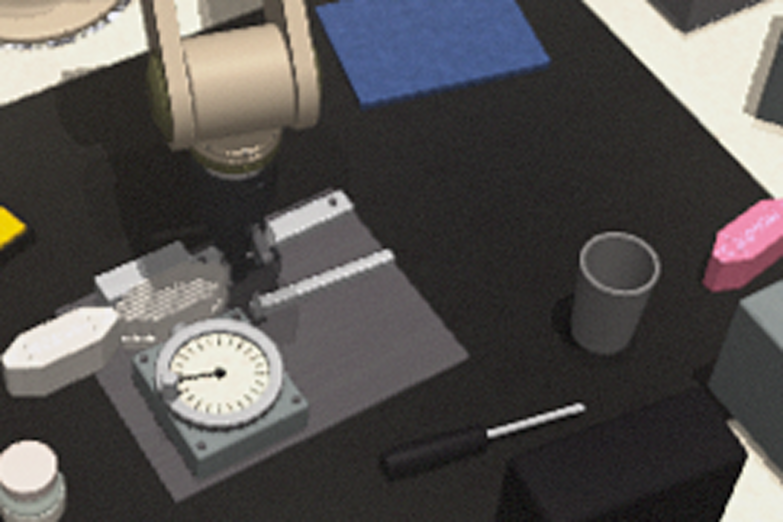

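View pics/t20.png

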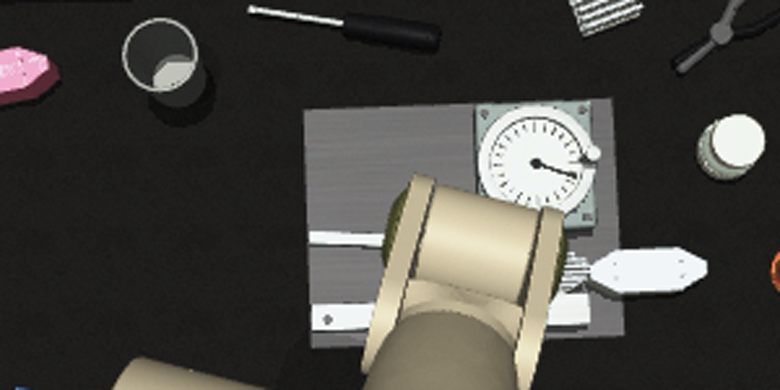

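Request:
{"name": "send_rows", "arguments": {"series": [-0.003,0,0,0,-0.006,0,0,0,-0.008,0,0,0,-0.009,0,0,0,-0.01,0,0,0,-0.01,0,0,0,-0.01,0,0,0,-0.01,0,0,0,-0.01,0,0,0,0,0,0,0]}}

```text
clock: 25.45
ee_pos: [492.6, -12.5, 37.2]
orientation: [0.696, 0.718, -0.0, 0.002]
contact_force: [0.9, -0.2, -0.4]
grip_width: 0.0
```

```bash
python3 - <<'E'
from meas import *
go(w(21,100,110),0.031)
E
```

```text
t 25.45 ee [492.6 -12.5  37.2] phi 0.030 comp [22.  74.9] F [ 0.9 -0.2 -0.4] g 0.00 q6 -0.29 tilt [ 0.002 -0.002]
target [490.9  12.6 110. ] shift [ 0.025  -0.0008 -0.0729] turn -0.001
```

Request:
{"name": "send_rows", "arguments": {"series": [0.012,0,0,0,0.02,0,-0.02,0,0.03,0,-0.05,0,0.06,0,-0.08,0,0.1,0,-0.1,0,0.14,0,-0.1,0,0.18,0,-0.1,0,0.22,0,-0.1,0,0.24,0,-0.1,0,0.24,0,-0.1,0]}}

```text
clock: 26.28
ee_pos: [484.1, 231.7, 136.4]
orientation: [0.695, 0.719, -0.0, 0.002]
contact_force: [-0.7, -0.2, -0.3]
grip_width: -0.001
```

```bash
python3 - <<'E'
from meas import *
st()
c,c2=blocks("21")
for cc,nm in((c,"top"),(c2,"scene")):
    W=cloud(cc).reshape(-1,3);W=W[~np.isnan(W[:,0])];X,Y=model(P,W)
    m=(W[:,2]>62)&(W[:,2]<86)&(np.hypot(X-124,Y)<66)&(np.hypot(X-124,Y)>36)
    print(nm,"lug",X[m].mean(),Y[m].mean())
    m=(W[:,2]>38)&(W[:,2]<50)&(X>1)&(X<48)&(Y<75)&(Y>-60)
    print("hs",m.sum(),np.percentile(Y[m],[0,1,99,100]))
    b=fitblock(W[m][:,:2],[495,-88,.03],Wd=44,nose=16);print(b,np.ravel(model(P,b[None,:2])))
    m=(W[:,2]>41)&(W[:,2]<50)&(X>-20)&(X<58)&(Y<-62)&(Y>-200)
    b=fitblock(W[m][:,:2],[495,-198,.03]);print("master",m.sum(),np.percentile(Y[m],[1,99]),b,np.ravel(model(P,b[None,:2])))
E
```

```text
t 26.28 ee [484.1 231.7 136.4] phi 0.035 comp [ 21.  319.2] F [-0.7 -0.2 -0.3] g -0.00 q6 0.19 tilt [ 0.002 -0.002]
top lug 125.91361701071058 -48.39084928383405
hs 359 [-59.63955805 -58.33057854  51.87413874  54.80399635]
[ 4.95268227e+02 -8.98740582e+01 -6.15560283e-03] [22.19944126 -2.56336228]
master 528 [-161.54686927  -63.48771671] [ 4.95143861e+02 -1.97357151e+02  3.19971627e-02] [  18.74369256 -109.99095886]
scene lug 128.00660022436938 -53.100504438195124
hs 460 [-59.98376544 -56.33543032  49.79616332  53.45258022]
[ 4.96056744e+02 -9.03745671e+01  1.35879861e-02] [22.97206588 -3.08807079]
master 415 [-164.92968019  -64.15711906] [ 4.94768667e+02 -1.99724371e+02  4.25699220e-02] [  18.29530766 -112.34541213]
```

View pics/t21.png

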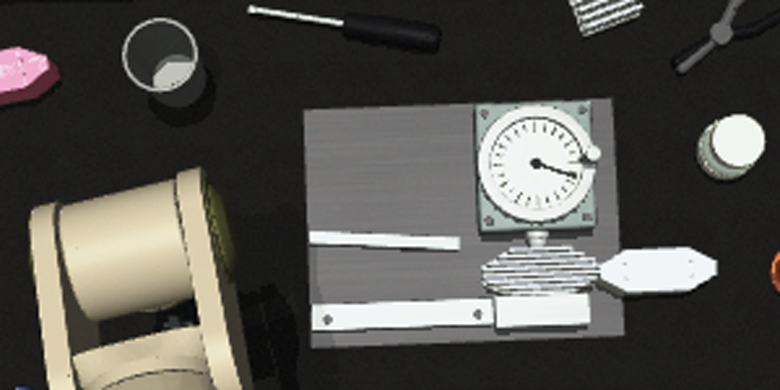

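View pics/s21.png

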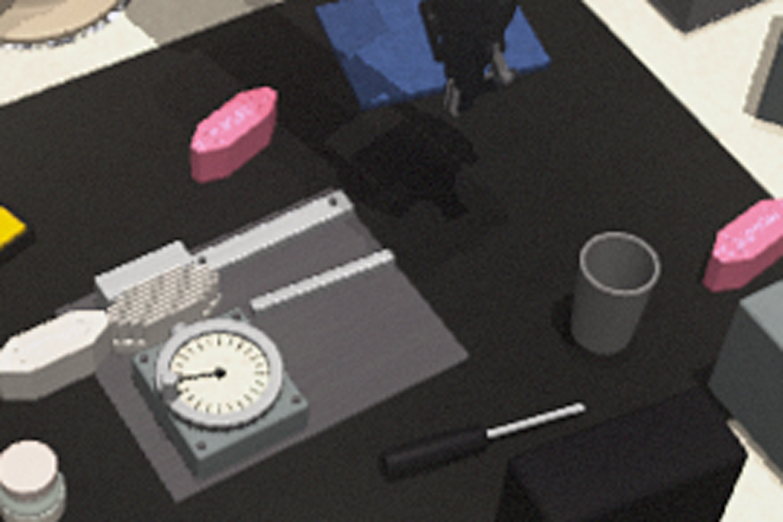

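```bash
python3 -c "
from rig import arm
print(arm.hand_in())"
```

```text
the job is handed in; nothing more can be done
None
```

The job is done and handed in at about 26 s on the robot's clock, with the gripper raised clear and touching nothing.

1. **Master:** I slid it under the plunger. It first sat slightly skewed on the anvil, so the pointer read about 0.13 rad off. I nudged its end square after the first bezel push and before the heat sink went in, and the pointer then stood along -y. Its middle measured 1 mm from the plunger's line by the top camera and 5 mm by the scene camera.
2. **Zero:** I pushed the lug round, once, before the master was squared up. The top camera then put it about 0.04 rad from the pointer, roughly 2 mm at the mark. The scene camera gave about 0.08 rad (about 3 mm), and I trust it less. The mark itself was hidden by the lug's shadow, so I judged this from the lug.
3. **Heat sink:** I placed it in the lane and pushed it in. Its middle measured about 3 mm past the plunger's line by both cameras. The pointer swung clockwise by about the expected amount.
4. **Master out:** It now lies at about y = -110, beyond the anvil, with its nose about touching the heat sink's.

The lug had not moved after the heat sink went in, so the zero stayed as set. I saw none of the other things moved in the last pictures, which did not cover the whole bench.

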